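Thread a rail bracket round the bend of a grab rail into its bonding jig

TASK

The steel bracket lying on the bench has to be set up on the bent grab rail for bonding. Thread its eye over the rail's free upper end, follow the bend down and seat the eye on the stop collar with the bracket's arm lying level in the notch of the wooden rest; guide it all the way rather than letting it drop. Then let go, and leave the other things on the bench where they are.

Things in the scene. Friction and masses are not known exactly. Their poses are not given: they have to be found in the camera images.
- bracket: Loose stainless steel rail bracket, 0.18 kg, lying flat, same above as below. Origin in the middle of its eye, a ring 26 mm high, 34 outside, bore 22.5, bore axis z. A straight bar, the arm, 12 wide (y) and 16 high, centred at z = 0, runs from the eye along +x to x = 93; then the foot plate, x 93 to 99, 46 wide (y), 26 high.
- bracket_arm (a point): Point to grip on the bracket's arm, in the middle of its section, 52 mm from the bore axis (bracket x = 52, y = 0, z = 0). The arm is free for fingers from x = 25 to 70; grip it across its 12 mm width (y).
- jig: Fixed jig: plywood board 180 x 120 x 15 mm carrying a bent steel grab rail and a notched wooden rest. Origin on the bench under the rail's upright part, z up, +x to the rest, roughly to the robot's left. Board x -60 to 120, y -60 to 60. Rail: round bar, 18 mm diameter, centre line all in y = 0: upright at x = 0 up to z = 105, then the bend (see rail_bend). Foot flange 56 across, up to z = 32.
- rail_bend (a point): Where the rail's upright part ends and its bend begins, on the centre line (jig x = 0, z = 105). From here the centre line bends towards -x, away from the rest, with radius 100 mm through 38 degrees, to x = -21.2, z = 166.6; then it runs straight for 30 mm at 38 degrees from vertical to x = -39.7, z = 190.2, and a round dome of 9 mm closes it.
- rail_tip (a point): The rail's free upper end, apex of its dome: jig x = -45.2, y = 0, z = 197.3.
- rail_seat (a point): Where the middle of the bracket's eye belongs: on the rail's upright part (jig x = 0, y = 0, z = 65), axes as the jig's. The eye then rests on the stop collar, a metal ring 33 mm across, from z = 40 to 52.
- rest_notch (a point): Middle of the floor of the notch in the top of the wooden rest (jig x = 81, y = 0, z = 57). The notch is 20 mm wide (y), its cheeks rise to z = 69; the block is 14 mm thick (x 74 to 88) and 52 wide. The bracket's arm lies on this floor, its foot plate beyond the block on the +x side.
- tape_orange_a: Bystander: loose roll of masking tape, 100 mm across, 19 mm high, lying flat on the bench behind the jig. Origin under its centre.
- radius_gauge_0: Bystander: loose square plastic radius gauge, 52 x 52 x 9 mm, flat on the bench nearer the robot than the jig. Origin under its centre.
- marker_0: Bystander: loose marker pen, 137 mm long, 16 to 18 mm thick, lying on the bench behind the bracket. Origin under its middle.
Things that resemble listed ones, but are neither listed nor needed, are in the scene too. Of the things like the bracket, leave any that is blue, pink or turquoise; of the rest the larger one is meant.

How it is judged:
At the end, for the whole second after the job is handed in: The eye sits on the rail, its middle within 5 mm sideways and 4 mm in height of its place on the stop collar; bore upright within 0.08 rad, arm in the notch, pointing to the rest within 0.12 rad; the bracket is released and at rest, the bystanders not moved over 3 cm (horizontal distance between bracket and rail_seat below 0.005 m and z of bracket in the frame of rail_seat between -0.004 and 0.004 m and angle between the z axis of bracket and the z axis of jig, either way round below 0.08 rad and angle between the x axis of bracket and the x axis of jig, either way round below 0.12 rad and x of bracket_arm in the frame of jig above 0.04 m and linear speed of bracket below 0.01 m/s); the robot touches nothing.
It fails at once if the bracket drops down the upright part of the rail (faster than 0.45 m/s) (horizontal distance between bracket and rail_seat below 0.008 m and z of bracket in the frame of rail_seat below 0.045 m and linear speed of bracket above 0.45 m/s).
It fails at once if the tape roll, the radius gauge or the marker is moved by more than 3 cm (distance of any of tape_orange_a, radius_gauge_0, marker_0 from where it was at the start of the episode above 0.03 m).
It also fails if it takes over 51 s, if anything falls off the work surface, if the arm or the gripper's body presses on something with over 40 N, if the wrist force passes 120 N, or if a joint passes its speed limit or range.

ROBOT

A 6-joint arm with a two-finger parallel gripper is mounted at the origin on a cart in front of the work surface, level with it; the furniture and walls round the work are solid. World frame = base frame: x ahead of the robot, y to its left, z up, the work surface at z = 0. Lengths are in m, angles in rad, forces in N, time in s.
With the tool pointing down it reaches from about 0.4 to 0.825 m from the base axis. Payload 7 kg.
Tool frame: the origin (TCP) lies between the finger pads; the fingertips stand 8 mm ahead of it and the grasp point (between the pads) lies 11 mm behind it (arm.finger_overhang is the distance from the TCP to the fingertips, in m); z points along the fingers, y is the line along which they close (so a half turn about z gives the same grasp; the last joint's range is limited). The gripper opens to 88 mm and grips with 3 to 60 N. Pads are 19 mm wide; open, the fingers measure 130 mm over their backs; the gripper's body (78 mm by 193 mm) begins 47 mm behind the grasp point.
Start: joints at [1.52, 0.359, 0.012, 0, -1.224, -0.288], TCP at [0.224, 0.637, 0.235] pointing down, gripper open.
Joint ranges: [-3.07, 3.07], [-1.43, 2.12], [-1.02, 1.25], [-3.03, 1.67], [-3.05, -0], [-3.03, 3.03]. Speed limits (rad/s): [2.39, 2.39, 3.01, 3.14, 3.14, 3.14].

INTERFACE

Orientations are given as [roll, pitch, yaw] about the fixed x, y, z axes, in that order (R = Rz(yaw) Ry(pitch) Rx(roll)).
In Python, from station import arm gives the robot as it stands.
- The arm moves only by the tool move_arm, never from a script. Its argument "rows" is text: rows parted by semicolons, each of 7 numbers parted by spaces: the turn, a rotation vector about the tool's x, y, z in degrees, then the shift along the tool's x, y, z in m, then the finger opening in m, from 0 to 0.0876. A call has 1 to 8 rows; each row shifts and turns the commanded pose from where the row before left it, along the tool's axes as they then stand; what a row does not reach is not made up. A row lasts 1/8 s, in which the tool goes at most 62.5 mm and 10.7 degrees, less where a joint would pass 70% of its speed; a pose out of reach is approached as far as the arm can. A call is refused whole if a number of a shift passes 0.0625 or a number of a turn 10.7, either way. A call with a gripper value outside its range is refused whole. The fingers move at their own pace and stop on an object; "squeeze" is the grip in N (left out, the last holds). Time passes only in rows, so rows that do not move let the fingers close. It gives the time, the measured TCP pose, the force, the opening and the grip force at its end, in the units of the state.
- arm.get_state(): the state, without advancing time (a new reading comes with each control period).
- arm.grab_frame(name): name is "side" or "top" or "wrist"; returns (picture, depth): 420x560x3 uint8, blue, green, red; 420x560 float32, m along the optical axis (not along the pixel's ray), 0 where there is no reading.
- arm.camera_model(name): a dict with "mtx" (3x3 intrinsics, pixels), "k1" (the pictures are not rectified: a ray, as slopes to the right and down, at radius r is drawn at 1 + k1 r^2 times it, then the intrinsics apply), "camera_from_world" (4x4, takes a point from world to camera coordinates); the wrist camera has in their place "mount" (4x4, takes a point from camera to tool coordinates, whose origin is the TCP and whose axes are the flange's). Camera axes: x right, y down, z forward; pixel columns grow to the right and rows downward; lengths in m; the calibration is good to about 2 mm. A picture is of the moment at which its call begins: read the wrist's pose just before it. camera_model takes no time and is no camera call.
- arm.job_done(): hands the job in; it is judged then, once.
The state is a dict: "t": time; "q": joint angles; "qd": joint speeds; "joint_efforts": joint torques, N m; "eef_pos": TCP position; "ee_rot": TCP orientation; "force": force on the tool from outside, world axes, zero at the start; "moment": the same for the moment, N m; "width": finger opening in m; "gripper_force": force on a finger pad.
Only numpy, scipy, OpenCV 4.12 (cv2) and the standard library are available. Lean on these libraries where they do the work, as an engineer would, in place of code of your own. Each camera call takes 0.05 s, during which the arm holds its last target. There are 200 camera calls.

## Working session

There is one attempt and no reset: what is moved stays moved. The work goes in short steps, Python scripts to look and compute and a tool call to move; the robot and the scene stay as the last step left them, time stands still between calls to the robot, and variables do not carry over. Pictures are saved under pics/ and viewed, at most 10 in all, crops included, and the job is handed in when it is done.

Besides the shell and the picture viewer there is one more tool, called as name(argument=value, ...) on one line, values as JSON. move_arm: Moves the arm, as the interface text tells. Its arguments: {"type":"object","properties":{"rows":{"type":"string"},"squeeze":{"type":"number"}},"required":["rows"]}

```bash
ls; mkdir -p pics; python3 - <<'E'
from station import arm
import cv2,numpy as np
s=arm.get_state();print(s)
for n in("side","top"):
    p,d=arm.grab_frame(n);cv2.imwrite(f"pics/{n}0.png",p);np.save(f"pics/{n}0.npy",d)
    m=arm.camera_model(n);print(n,m)
print(arm.camera_model("wrist"))
E
```

```text
pics
{'t': 0.0, 'q': array([ 1.52010100e+00,  3.59373685e-01,  1.10811159e-02, -3.40122727e-04,
       -1.22410288e+00, -2.88089383e-01]), 'qd': array([-9.07216935e-05,  1.42569914e-04,  1.26013482e-03, -1.54183185e-03,
       -9.08922279e-04,  2.07420151e-03]), 'joint_efforts': array([-1.14636114e-03, -5.82713807e+01,  2.93058622e+01,  6.99699238e+00,
        6.87793960e-03, -1.59854899e-04]), 'eef_pos': array([0.22420728, 0.63618141, 0.23364271]), 'ee_rot': array([ 3.13996858e+00, -1.47825008e-04, -3.38900420e-01]), 'force': array([ 0.6454464 ,  0.17450052, -0.11629963]), 'moment': array([ 0.00481461, -0.04486398,  0.0379697 ]), 'gripper_force': 0.0, 'width': 0.0878627014457409}
side {'mtx': array([[533.74730699,   0.        , 283.39410295],
       [  0.        , 533.74730699, 207.38056003],
       [  0.        ,   0.        ,   1.        ]]), 'k1': -0.14942742213341487, 'camera_from_world': array([[-0.99583484, -0.08836392, -0.02246728,  0.49107918],
       [-0.03536403,  0.60146907, -0.79811299,  0.19773359],
       [ 0.08403777, -0.79399419, -0.60208876,  1.38982489],
       [ 0
[... 357 characters left out ...]
675584, -0.18482313,  0.54877764],
       [ 0.18501161,  0.01048584, -0.98268039,  1.30149139],
       [ 0.        ,  0.        ,  0.        ,  1.        ]])}
{'mtx': array([[293.95369738,   0.        , 278.62446328],
       [  0.        , 293.95369738, 207.85883519],
       [  0.        ,   0.        ,   1.        ]]), 'k1': -0.04296579267483722, 'mount': array([[ 8.32662927e-04, -9.50797293e-01, -3.09812547e-01,
         8.41125745e-02],
       [ 9.99999491e-01,  6.15203351e-04,  7.99608748e-04,
         2.16529790e-04],
       [-5.69668116e-04, -3.09813055e-01,  9.50797322e-01,
        -1.50727046e-01],
       [ 0.00000000e+00,  0.00000000e+00,  0.00000000e+00,
         1.00000000e+00]])}
```

View pics/top0.png

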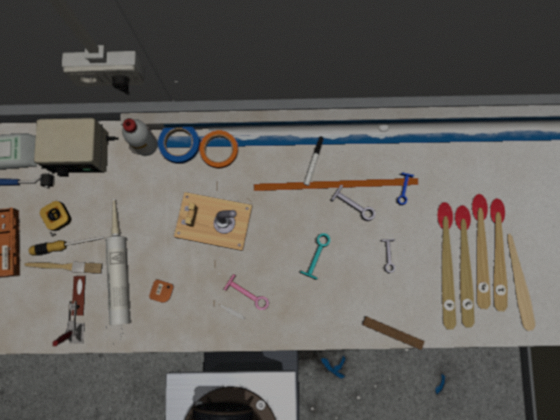

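View pics/side0.png

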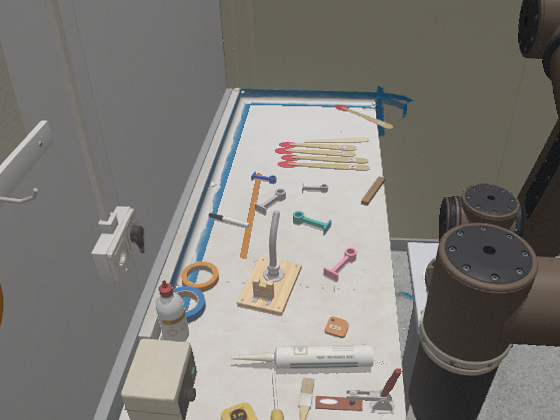

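The top view shows the grey bracket with its eye at about (367,212) and its foot at (337,193). The smaller grey one at (389,255) is a decoy. The jig board is at about (213,220), with the rest at (190,212) and the rail at (228,218). The orange tape is at (219,149), the gauge at (161,291) and the marker at (314,160). The side view agrees.

```bash
cat > h.py <<'E'
import numpy as np,cv2
from scipy.spatial.transform import Rotation as R
from station import arm
def cam(n,s=None):
    m=arm.camera_model(n)
    if n!="wrist": T=np.linalg.inv(m["camera_from_world"])
    else:
        W=np.eye(4);W[:3,:3]=R.from_euler("xyz",s["ee_rot"]).as_matrix();W[:3,3]=s["eef_pos"]
        T=W@m["mount"]
    return m["mtx"],m["k1"],T
def rays(c,uv):
    K,k,T=c;uv=np.atleast_2d(np.asarray(uv,float))
    p=(uv-K[:2,2])/K[[0,1],[0,1]];q=p.copy()
    for _ in range(20): q=p/(1+k*(q**2).sum(1,keepdims=True))
    return T[:3,3],np.c_[q,np.ones(len(q))]@T[:3,:3].T
def plane(c,uv,z):
    o,d=rays(c,uv);return o+d*((z-o[2])/d[:,2])[:,None]
def proj(c,P):
    K,k,T=c;X=(np.atleast_2d(P)-T[:3,3])@T[:3,:3];q=X[:,:2]/X[:,2:]
    return q*(1+k*(q**2).sum(1,keepdims=True))*K[[0,1],[0,1]]+K[:2,2]
def tri(c1,u1,c2,u2):
    o1,d1=rays(c1,u1);o2,d2=rays(c2,u2);d1,d2=d1[0],d2[0]
    a=np.linalg.lstsq(np.c_[d1,-d2],o2-o1,rcond=None)[0]
    A,B=o1+a[0]*d1,o2+a[1]*d2;return (A+B)/2,np.linalg.norm(A-B)
E
python3 - <<'E'
from h import *
np.set_printoptions(precision=4,suppress=True)
c=cam("top")
for n,uv,z in(("eye",(367,212),.013),("foot",(337,193),.013),("marker",(314,160),.008),("gauge",(161,291),.009),("tape",(219,149),.019)):
    print(n,plane(c,uv,z))
im=cv2.imread("pics/top0.png");h=cv2.cvtColor(im,cv2.COLOR_BGR2HSV)
m=cv2.inRange(h,(8,60,120),(28,200,255));m[:185]=0;m[255:]=0;m[:,:165]=0;m[:,260:]=0
cs,_=cv2.findContours(m,cv2.RETR_EXTERNAL,cv2.CHAIN_APPROX_NONE);k=max(cs,key=cv2.contourArea)
w=plane(c,k[:,0],.015)[:,:2].astype(np.float32)
r=cv2.minAreaRect(w*1000);print(r)
cv2.imwrite("pics/j.png",cv2.resize(np.hstack([im[185:260,165:265],im[165:240,305:405]]),(800,300),interpolation=cv2.INTER_CUBIC))
E
```

```text
eye [[ 0.541  -0.3506  0.013 ]]
foot [[ 0.592  -0.2757  0.013 ]]
marker [[ 0.6824 -0.2191  0.008 ]]
gauge [[0.349  0.1735 0.009 ]]
tape [[0.7136 0.0287 0.019 ]]
((525.5460815429688, 44.07490158081055), (180.61203002929688, 119.94628143310547), 78.10091400146484)
```

View pics/j.png

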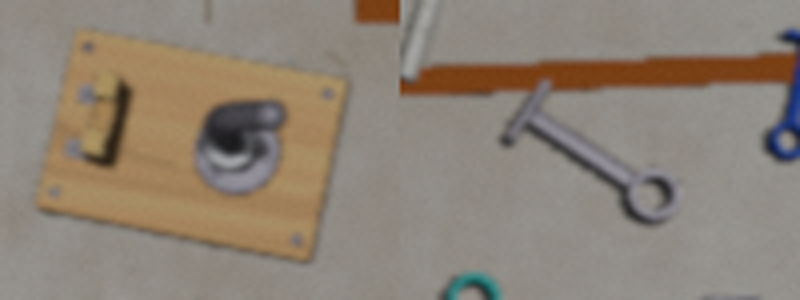

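```bash
cat >> h.py <<'E'
def down(yaw): return R.from_euler("xyz",[180,0,yaw],degrees=True)
def plan(P,Rt,n,w,s=None,p0=None,R0=None):
    """print n rows from the measured (or given) pose to P,Rt"""
    s=s or arm.get_state()
    p=s["eef_pos"] if p0 is None else p0; r=R.from_euler("xyz",s["ee_rot"]) if R0 is None else R0
    rv=(r.inv()*Rt).as_rotvec()/n; d=(np.asarray(P)-p)/n; out=[]
    for i in range(n):
        a=np.round(np.degrees(rv),1)+0.; b=np.round(r.inv().apply(d),4)+0.
        out.append(" ".join(f"{x:g}" for x in [*a,*b,w])); r=r*R.from_rotvec(rv)
    for i in range(0,n,8): print("; ".join(out[i:i+8]))
    return np.asarray(P),Rt
E
python3 - <<'E'
from h import *
p,r=plan([.46,.2,.30],down(-70),10,.05)
plan([.574,-.303,.16],down(-124.2),11,.05,p0=p,R0=r)
E
```

```text
0 0 5.1 0.0367 0.0333 -0.0066 0.05; 0 0 5.1 0.0395 0.0299 -0.0066 0.05; 0 0 5.1 0.042 0.0263 -0.0066 0.05; 0 0 5.1 0.0442 0.0225 -0.0066 0.05; 0 0 5.1 0.046 0.0185 -0.0066 0.05; 0 0 5.1 0.0474 0.0144 -0.0066 0.05; 0 0 5.1 0.0485 0.0102 -0.0066 0.05; 0 0 5.1 0.0492 0.0059 -0.0066 0.05
0 0 5.1 0.0496 0.0015 -0.0066 0.05; 0 0 5.1 0.0495 -0.0029 -0.0066 0.05
0 0 4.9 0.0465 0.0059 0.0127 0.05; 0 0 4.9 0.0468 0.0019 0.0127 0.05; 0 0 4.9 0.0468 -0.0021 0.0127 0.05; 0 0 4.9 0.0465 -0.0062 0.0127 0.05; 0 0 4.9 0.0458 -0.0101 0.0127 0.05; 0 0 4.9 0.0447 -0.014 0.0127 0.05; 0 0 4.9 0.0434 -0.0178 0.0127 0.05; 0 0 4.9 0.0417 -0.0215 0.0127 0.05
0 0 4.9 0.0397 -0.025 0.0127 0.05; 0 0 4.9 0.0374 -0.0283 0.0127 0.05; 0 0 4.9 0.0348 -0.0314 0.0127 0.05
```

move_arm(rows="0 0 5.1 0.037 0.033 -0.0066 0.05; 0 0 5.1 0.0395 0.03 -0.0066 0.05; 0 0 5.1 0.042 0.026 -0.0066 0.05; 0 0 5.1 0.044 0.0225 -0.0066 0.05; 0 0 5.1 0.046 0.0185 -0.0066 0.05; 0 0 5.1 0.0475 0.0145 -0.0066 0.05; 0 0 5.1 0.0485 0.01 -0.0066 0.05; 0 0 5.1 0.049 0.006 -0.0066 0.05")

```text
t: 1.1
eef_pos: [0.4126, 0.2863, 0.2875]
ee_rot: [3.141, 0.0, -1.054]
force: [1.4, -0.4, 0.4]
width: 0.0501
gripper_force: 0.0
```

move_arm(rows="0 0 5.1 0.0495 0.0015 -0.0066 0.05; 0 0 5.1 0.0495 -0.003 -0.0066 0.05; 0 0 4.9 0.0465 0.006 0.006 0.05; 0 0 4.9 0.047 0.002 0.006 0.05; 0 0 4.9 0.047 -0.002 0.006 0.05; 0 0 4.9 0.0465 -0.006 0.0127 0.05; 0 0 4.9 0.046 -0.01 0.0127 0.05; 0 0 4.9 0.0447 -0.014 0.0127 0.05")

```text
t: 2.1
eef_pos: [0.5189, -0.0764, 0.2439]
ee_rot: [3.141, 0.0, -1.745]
force: [1.1, -0.1, -0.0]
width: 0.0501
gripper_force: 0.0
```

move_arm(rows="0 0 4.9 0.0434 -0.018 0.0127 0.05; 0 0 4.9 0.0417 -0.0215 0.0127 0.05; 0 0 4.9 0.04 -0.025 0.0127 0.05; 0 0 4.9 0.0375 -0.028 0.02 0.05; 0 0 4.9 0.035 -0.0315 0.02 0.05; 0 0 0 0 0 0 0.05; 0 0 0 0 0 0 0.05")

```text
t: 2.98
eef_pos: [0.5694, -0.3043, 0.1659]
ee_rot: [3.141, -0.0, -2.17]
force: [0.3, 0.4, -0.2]
width: 0.0498
gripper_force: 0.0
```

```bash
python3 - <<'E'
from h import *
s=arm.get_state();print(s["t"],s["eef_pos"],np.degrees(s["ee_rot"]))
p,d=arm.grab_frame("wrist");cv2.imwrite("pics/w1.png",p);np.save("pics/w1.npy",d)
import pickle;pickle.dump(s,open("pics/w1.pkl","wb"))
E
```

```text
2.975 [ 0.56939866 -0.30427126  0.1659053 ] [ 1.79943118e+02 -1.83857142e-02 -1.24324465e+02]
```

View pics/w1.png

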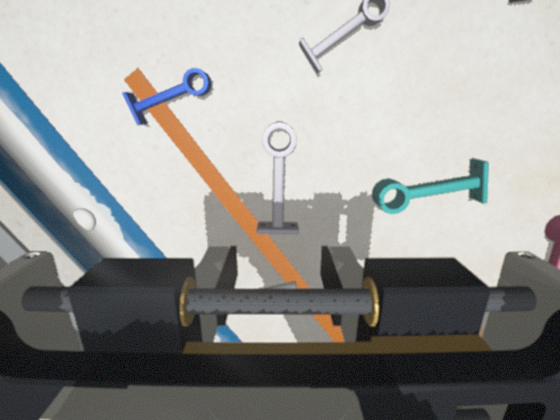

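The wrist view shows the eye at (279,139) and the foot plate at (278,228), with the arm running straight down the column between them. I'll refine the position from the depth.

```bash
python3 - <<'E'
from h import *
import pickle
np.set_printoptions(precision=4,suppress=True)
s=pickle.load(open("pics/w1.pkl","rb"));c=cam("wrist",s);d=np.load("pics/w1.npy")
u,v=np.meshgrid(np.arange(225,335),np.arange(110,240));uv=np.c_[u.ravel(),v.ravel()]
o,r=rays(c,uv);X=o+r*d[uv[:,1],uv[:,0]][:,None]
g=X[:,2]<.008;print("bench z",np.median(X[g,2]))
k=(X[:,2]>.012)&(X[:,2]<.04);Y=X[k];UV=uv[k]
arm_=Y[(UV[:,1]>165)&(UV[:,1]<215)];
print("arm z",np.median(arm_[:,2]))
vx,vy,x0,y0=cv2.fitLine(arm_[:,:2].astype(np.float32),cv2.DIST_HUBER,0,.001,.001).ravel()
if vy<0:vx,vy=-vx,-vy
print("arm yaw",np.degrees(np.arctan2(vy,vx)),x0,y0)
ring=Y[UV[:,1]<158];print("ring z",np.median(ring[:,2]))
# ring: min enclosing circle & foot
print(cv2.minEnclosingCircle((ring[:,:2]*1000).astype(np.float32)))
a=np.array([vx,vy]);t=(Y[:,:2]-[x0,y0])@a;print("extent",np.percentile(t,[.3,99.7]),t.min(),t.max())
for uvp in((279,139),(278,228)):print(plane(c,uvp,.026))
q=proj(c,[[x0,y0,.021]]);print(q)
e=t.min()+.0165;P=np.array([x0,y0])+a*e;print("eye",P,"grip58",P+a*.058)
E
```

```text
bench z 0.000551631428872823
arm z 0.02102455053246277
arm yaw 55.056786 0.56881696 -0.30539528
ring z 0.026391675223236266
((535.7542724609375, -352.4479064941406), 17.57128143310547)
extent [-0.0742  0.0393] -0.07507824449152767 0.03957540060049696
[[ 0.5346 -0.3537  0.026 ]]
[[ 0.5876 -0.2778  0.026 ]]
[[277.998  196.4625]]
eye [ 0.5353 -0.3534] grip58 [ 0.5685 -0.3059]
```

```bash
python3 - <<'E'
from h import *
plan([.5685,-.3059,.011],down(-124.9),6,.05)
E
```

```text
0 0 0.1 0.0004 0 0.0259 0.05; 0 0 0.1 0.0004 0 0.0259 0.05; 0 0 0.1 0.0004 0 0.0259 0.05; 0 0 0.1 0.0004 0 0.0259 0.05; 0 0 0.1 0.0004 0 0.0259 0.05; 0 0 0.1 0.0004 0 0.0259 0.05
```

move_arm(rows="0 0 0.1 0.0004 0 0.035 0.05; 0 0 0.1 0.0004 0 0.035 0.05; 0 0 0.1 0.0004 0 0.035 0.05; 0 0 0.1 0.0004 0 0.03 0.05; 0 0 0.1 0.0004 0 0.015 0.05; 0 0 0.1 0.0004 0 0.0045 0.05; 0 0 0 0 0 0 0.05")

```text
t: 3.9
eef_pos: [0.5691, -0.3061, 0.0129]
ee_rot: [-3.14, 0.0, -2.179]
force: [0.1, -0.3, 0.2]
width: 0.0498
gripper_force: 0.0
```

move_arm(rows="0 0 0 0 0 0 0.005; 0 0 0 0 0 0 0.005; 0 0 0 0 0 0 0.005; 0 0 0 0 0 0 0.005; 0 0 0 0 0 0 0.005; 0 0 0 0 0 0 0.005", squeeze=50)

```text
t: 4.65
eef_pos: [0.5684, -0.3063, 0.012]
ee_rot: [-3.142, -0.0, -2.18]
force: [-0.8, 0.4, 2.2]
width: 0.0121
gripper_force: 50.0
```

```bash
cat > path.py <<'E'
from h import *
J=dict(o=np.array([.5193,.0147,0.]),yaw=78.1)
G=np.array([.0576,0,-.001])  # TCP in bracket frame
def bracket(s):
    """s: mm along the rail from the dome apex (negative: beyond it) -> jig pos (m), tilt deg"""
    a=np.radians(38);u=np.array([np.sin(a),0,-np.cos(a)])
    if s<=39: p=np.array([-45.2,0,197.3])+u*s; th=38
    else:
        t=a-(s-39)/100
        if t>0: p=np.array([-100+100*np.cos(t),0,105+100*np.sin(t)]); th=np.degrees(t)
        else: p=np.array([0,0,105+t*100]); th=0
    return p/1000,th
def tool(s,doff=np.zeros(3),dth=0,dyaw=0):
    p,th=bracket(s);RJ=R.from_euler("z",J["yaw"]+dyaw,degrees=True)
    RB=RJ*R.from_euler("y",-(th+dth),degrees=True)
    return J["o"]+R.from_euler("z",J["yaw"],degrees=True).apply(p+doff)+RB.apply(G), RB*R.from_matrix(np.diag([-1.,1,-1]))
E
python3 - <<'E'
from path import *
P,r=tool(-45);print(P,r.as_euler("xyz",degrees=True))
p,rr=plan([.5684,-.3063,.12],down(-124.9),3,.005)
plan(P,r,9,.005,p0=p,R0=rr)
E
```

```text
[ 0.51375317 -0.01162158  0.26743457] [-180.    38.  -101.9]
0 0 0 0 0 -0.036 0.005; 0 0 0 0 0 -0.036 0.005; 0 0 0 0 0 -0.036 0.005
-0.8 -4.2 -2.5 -0.0234 0.0237 -0.0164 0.005; -0.8 -4.2 -2.5 -0.0255 0.0229 -0.0143 0.005; -0.8 -4.2 -2.5 -0.0274 0.0219 -0.012 0.005; -0.8 -4.2 -2.5 -0.0291 0.0209 -0.0096 0.005; -0.8 -4.2 -2.5 -0.0306 0.0197 -0.0072 0.005; -0.8 -4.2 -2.5 -0.0319 0.0185 -0.0046 0.005; -0.8 -4.2 -2.5 -0.0329 0.0171 -0.002 0.005; -0.8 -4.2 -2.5 -0.0336 0.0157 0.0007 0.005
-0.8 -4.2 -2.5 -0.0341 0.0142 0.0034 0.005
```

move_arm(rows="0 0 0 0 0 -0.015 0.005; 0 0 0 0 0 -0.035 0.005; 0 0 0 0 0 -0.04 0.005; 0 0 0 0 0 -0.018 0.005")

```text
t: 5.15
eef_pos: [0.5694, -0.3065, 0.123]
ee_rot: [-3.138, 0.001, -2.18]
force: [0.3, 0.3, -1.7]
width: 0.0117
gripper_force: 50.0
```

move_arm(rows="-0.8 -4.2 -2.5 -0.0234 0.0237 -0.0164 0.005; -0.8 -4.2 -2.5 -0.0255 0.023 -0.0143 0.005; -0.8 -4.2 -2.5 -0.0274 0.022 -0.012 0.005; -0.8 -4.2 -2.5 -0.029 0.021 -0.0096 0.005; -0.8 -4.2 -2.5 -0.0306 0.0197 -0.0072 0.005; -0.8 -4.2 -2.5 -0.032 0.0185 -0.0046 0.005; -0.8 -4.2 -2.5 -0.033 0.017 -0.002 0.005; -0.8 -4.2 -2.5 -0.0336 0.0157 0.0007 0.005")

```text
t: 6.15
eef_pos: [0.5182, -0.043, 0.2514]
ee_rot: [3.136, 0.596, -1.821]
force: [0.6, -1.1, -2.2]
width: 0.0115
gripper_force: 50.0
```

move_arm(rows="-0.8 -4.2 -2.5 -0.034 0.014 0.0034 0.005; 0 0 0 0 0 0 0.005; 0 0 0 0 0 0 0.005")

```text
t: 6.52
eef_pos: [0.5126, -0.0121, 0.2668]
ee_rot: [-3.13, 0.666, -1.769]
force: [-0.7, -0.5, -2.6]
width: 0.0113
gripper_force: 50.0
```

```bash
python3 - <<'E'
from path import *
s=arm.get_state();print(s["t"],s["eef_pos"],np.degrees(s["ee_rot"]))
p,d=arm.grab_frame("wrist");cv2.imwrite("pics/w2.png",p);np.save("pics/w2.npy",d)
import pickle;pickle.dump(s,open("pics/w2.pkl","wb"))
c=cam("wrist",s);r=R.from_euler("xyz",s["ee_rot"])
print("pred eye",proj(c,[s["eef_pos"]+r.apply([.0576,0,-.001+(-.013)])]))
pj=J["o"]+R.from_euler("z",J["yaw"],degrees=True).apply(bracket(0)[0]);print("pred tip",proj(c,[pj]))
E
```

```text
6.525 [ 0.51255936 -0.01210374  0.2667761 ] [-179.33310985   38.14373426 -101.34104091]
pred eye [[277.84478984 171.69709893]]
pred tip [[277.37915153 156.20205362]]
```

View pics/w2.png

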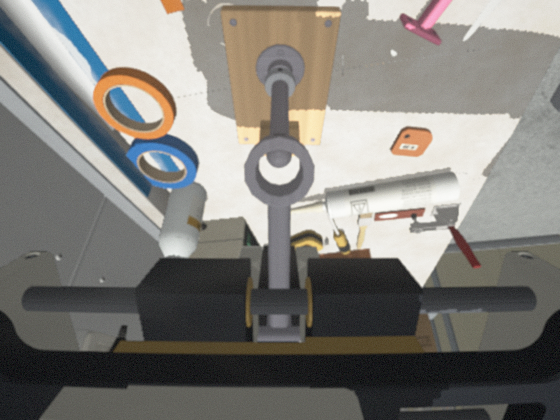

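The rail tip shows through the eye: ring centre at about (279,170), dome at about (281,157). I'll measure both in the tool frame.

```bash
cat > rel.py <<'E'
from path import *
import pickle,sys
np.set_printoptions(precision=2,suppress=True)
def meas(tag,zr=(-.024,-.010)):
    s=pickle.load(open(f"pics/{tag}.pkl","rb"));d=np.load(f"pics/{tag}.npy")
    m=arm.camera_model("wrist");c=(m["mtx"],m["k1"],m["mount"])  # tool frame
    u,v=np.meshgrid(np.arange(200,360),np.arange(0,240));uv=np.c_[u.ravel(),v.ravel()]
    o,r=rays(c,uv);dd=d[uv[:,1],uv[:,0]];X=(o+r*dd[:,None])*1000;X[dd==0]=1e4
    k=(X[:,2]>zr[0]*1000)&(X[:,2]<zr[1]*1000)&(X[:,0]>38)&(X[:,0]<90)&(abs(X[:,1])<25)
    Y=X[k];z=np.median(Y[:,2])
    # bore and outer circles from the mask of the top face
    M=np.zeros(d.shape,np.uint8);M[uv[k][:,1],uv[k][:,0]]=255
    cs,_=cv2.findContours(M,cv2.RETR_CCOMP,cv2.CHAIN_APPROX_NONE)
    for q in sorted(cs,key=len)[-2:]:
        o2,r2=rays(c,q[:,0]);P=(o2+r2*((z/1000-o2[2])/r2[:,2])[:,None])*1000;P=P[P[:,0]>47]
        A=np.c_[2*P[:,:2],np.ones(len(P))];b=(P[:,:2]**2).sum(1);x=np.linalg.lstsq(A,b,rcond=None)[0]
        print("circle",x[:2],"r",np.sqrt(x[2]+x[0]**2+x[1]**2),"top z",z)
    A=np.c_[Y[:,:2],np.ones(len(Y))];n=np.linalg.lstsq(A,Y[:,2],rcond=None)[0];print("top face slopes deg x,y",np.degrees(n[:2]))
    # rail in tool frame
    W=(R.from_euler("xyz",s["ee_rot"]),s["eef_pos"]);RJ=R.from_euler("z",J["yaw"],degrees=True)
    Q=RJ.inv().apply(W[0].apply(X/1000)+W[1]-J["o"])*1000
    k=(abs(Q[:,1])<13)&(Q[:,2]>108)&(Q[:,2]<206)&(Q[:,0]>-70)&(Q[:,0]<20)&(X[:,2]>6)
    q=Q[k];uvk=uv[k];print("rail top jig z max",q[:,2].max(),"at",q[q[:,2].argmax()])
    for row in range(uvk[:,1].min(),uvk[:,1].max()+1,6):
        e=uvk[uvk[:,1]==row]
        if len(e)>4:
            f=q[uvk[:,1]==row];a=X[k][uvk[:,1]==row]
            print(row,"px",e[:,0].min(),e[:,0].max(),"jig y mid",(f[:,1].min()+f[:,1].max())/2,"tool y mid",(a[:,1].min()+a[:,1].max())/2,"tool nearest",a[a[:,2].argmin()],"jig mid",np.median(f,0))
    return s
if __name__=="__main__": meas(sys.argv[1])
E
python3 rel.py w2
```

```text
circle [57.88  0.39] r 10.834892153729621 top z -14.432327585151548
circle [57.24  0.4 ] r 16.429725275797136 top z -14.432327585151548
top face slopes deg x,y [-0.6   0.07]
rail top jig z max 199.97759843672463 at [-40.58   0.44 199.98]
114 px 276 283 jig y mid 1.019858636949422 tool y mid 1.3542410752838632 tool nearest [ 83.09  -0.05 135.54] jig mid [ -8.97   1.48 108.5 ]
120 px 270 288 jig y mid 0.5875296490112518 tool y mid 0.8948448674970799 tool nearest [ 77.87   0.87 127.5 ] jig mid [ -8.07   0.62 115.96]
126 px 270 288 jig y mid 0.6831475949083798 tool y mid 0.8979434883708337 tool nearest [ 72.98  -0.04 117.62] jig mid [-10.08   0.69 126.48]
132 px 270 288 jig y mid 0.7543761563220208 tool y mid 0.864243269273834 tool nearest [ 68.54   0.82 105.68] jig mid [-14.04   0.77 138.91]
150 px 272 285 jig y mid 0.7162117883345605 tool y mid 0.36507214623521667 tool nearest [60.79 -1.29 43.87] jig mid [-47.75   0.7  194.17]
156 px 266 291 jig y mid 0.7150411659815803 tool y mid 0.35535868414752425 tool nearest [56.98 -1.29 43.04] jig mid [-44.54   0.74 196.47]
162 px 269 288 jig y mid 0.7582068197623726 tool y mid 0.35951941274095933 tool nearest [52.89  0.02 43.96] jig mid [-41.25   0.77 198.78]
```

```bash
sed -i 's/^G=.*/G=np.array([.0576,-.0004,-.0014])/; s/^J=.*/J=dict(o=np.array([.5193,.0147,0.]),yaw=78.1); J["o"]=J["o"]+R.from_euler("z",78.1,degrees=True).apply([0,.0007,0])/' path.py
cat >> path.py <<'E'
def where(s=None):
    "bracket pose in the jig from the measured tool pose: mm, and tilt/yaw error"
    s=s or arm.get_state();r=R.from_euler("xyz",s["ee_rot"]);RB=r*R.from_matrix(np.diag([-1.,1,-1]))
    RJ=R.from_euler("z",J["yaw"],degrees=True);p=RJ.inv().apply(s["eef_pos"]-RB.apply(G)-J["o"])
    print("t %.2f"%s["t"],"eye jig mm",np.round(p*1000,1),"euler zyx",np.round((RJ.inv()*RB).as_euler("ZYX",degrees=True),2),"F",np.round(s["force"],1),"M",np.round(s["moment"],2))
def chain(ss,rows,w=.005,**k):
    s=arm.get_state();p=s["eef_pos"];r=R.from_euler("xyz",s["ee_rot"])
    for a,n in zip(ss,rows): p,r=plan(*tool(a,**k),n,w,p0=p,R0=r)
E
python3 - <<'E'
from path import *
where();print(tool(-20)[0])
chain([-20],[4])
E
```

```text
t 6.58 eye jig mm [-73.8   0.3 232.2] euler zyx [  0.55 -38.15  -0.65] F [ 0.7  0.2 -3. ] M [-2.39  0.43 -0.01]
[0.5166842  0.00374201 0.2474191 ]
-0.1 0 0.1 -0.0002 -0.0002 0.0063 0.005; -0.1 0 0.1 -0.0002 -0.0002 0.0063 0.005; -0.1 0 0.1 -0.0002 -0.0002 0.0063 0.005; -0.1 0 0.1 -0.0003 -0.0002 0.0063 0.005
```

move_arm(rows="-0.2 0 0.1 -0.0002 -0.0002 0.0063 0.005; -0.2 0 0.1 -0.0002 -0.0002 0.0063 0.005; -0.1 0 0.1 -0.0002 -0.0002 0.0063 0.005; -0.1 0 0.1 -0.0003 -0.0002 0.0063 0.005; 0 0 0 0 0 0 0.005")

```text
t: 7.2
eef_pos: [0.5168, 0.0046, 0.2474]
ee_rot: [3.137, 0.667, -1.777]
force: [-0.4, -0.6, -2.0]
width: 0.0113
gripper_force: 50.0
```

```bash
python3 - <<'E'
from path import *
where();print(bracket(-20))
s=arm.get_state()
p,d=arm.grab_frame("wrist");cv2.imwrite("pics/w3.png",p);np.save("pics/w3.npy",d)
import pickle;pickle.dump(s,open("pics/w3.pkl","wb"))
chain([-2],[4])
E
python3 rel.py w3|grep -v "^1[1-3]"
```

```text
t 7.20 eye jig mm [-56.5   0.  212.9] euler zyx [  0.08 -38.22   0.28] F [-0.4 -0.6 -2. ] M [-2.39  0.48  0.  ]
(array([-0.05751323,  0.        ,  0.21306022]), 38)
0.1 0.1 0 0.0002 0 0.0045 0.005; 0.1 0.1 0 0.0002 0 0.0045 0.005; 0.1 0.1 0 0.0002 0 0.0045 0.005; 0.1 0.1 0 0.0002 0 0.0045 0.005
circle [57.87  0.44] r 10.824984435466558 top z -14.426553498337352
circle [57.25  0.4 ] r 16.42769647292945 top z -14.426553498337352
top face slopes deg x,y [-0.52 -0.18]
rail top jig z max 205.7969265350533 at [-46.93 -10.74 205.8 ]
153 px 266 292 jig y mid 0.42053040289014243 tool y mid 0.6729313323198896 tool nearest [62.33  0.62 16.96] jig mid [-47.18   0.62 193.86]
159 px 264 293 jig y mid 0.15339793470154817 tool y mid 0.3907276037952858 tool nearest [58.92 -1.09 17.03] jig mid [-44.98   0.34 196.48]
165 px 266 291 jig y mid 0.09277219307716056 tool y mid 0.329835006094251 tool nearest [55.43 -2.82 17.35] jig mid [-41.99   0.07 198.39]
171 px 272 284 jig y mid -0.19231596975856902 tool y mid 0.04351405670177133 tool nearest [51.23  1.82 21.06] jig mid [-36.9   -0.2  198.54]
```

move_arm(rows="0.1 0.1 0 0.0002 0 0.0045 0.005; 0.1 0.1 0 0.0002 0 0.0045 0.005; 0.1 0.1 0 0.0002 0 0.0045 0.005; 0 0 0 0.0002 0 0.0045 0.005; 0 0 0 0 0 0.004 0.005; 0 0 0 0 0 0.004 0.005")

```text
t: 8.0
eef_pos: [0.5201, 0.0194, 0.2268]
ee_rot: [-3.14, 0.662, -1.777]
force: [0.0, -0.9, -1.8]
width: 0.0111
gripper_force: 50.0
```

```bash
python3 - <<'E'
from path import *
where();print(bracket(6))
chain([24],[5])
E
```

```text
t 8.00 eye jig mm [-41.5  -0.2 192.5] euler zyx [  0.11 -37.92  -0.09] F [ 0.  -0.9 -1.8] M [-2.46  0.43 -0.03]
(array([-0.04150603,  0.        ,  0.19257194]), 38)
0 0 0 0 0 0.0036 0.005; 0 0 0 0 0 0.0036 0.005; 0 0 0 0 0 0.0036 0.005; 0 0 0 0 0 0.0036 0.005; 0 0 0 0 0 0.0036 0.005
```

move_arm(rows="0 0 0 0 0.0001 0.004 0.005; 0 0 0 0 0 0.004 0.005; 0 0 0 0 0 0.004 0.005; 0 0 0 0 0 0.004 0.005; 0 0 0 0 0 0.004 0.005; 0 0 0 0 0 0.002 0.005")

```text
t: 8.75
eef_pos: [0.5227, 0.0327, 0.2094]
ee_rot: [-3.14, 0.662, -1.777]
force: [-0.2, -0.7, -1.6]
width: 0.0113
gripper_force: 50.0
```

```bash
python3 - <<'E'
from path import *
where();print(bracket(28))
chain([33,39,44,49,54,59],[1,2,1,1,1,1])
E
```

```text
t 8.75 eye jig mm [-28.   -0.  175.1] euler zyx [  0.1  -37.91  -0.08] F [-0.2 -0.7 -1.6] M [-2.41  0.48  0.04]
(array([-0.02796148,  0.        ,  0.1752357 ]), 38)
0 -0.1 0.1 -0.0002 0 0.0048 0.005
0 0 0 0 0 0.003 0.005; 0 0 0 0 0 0.003 0.005
0 2.9 0 0.0003 0 0.0079 0.005
0 2.9 0 0.0003 0 0.0079 0.005
0 2.9 0 0.0003 0 0.0079 0.005
0 2.9 0 0.0003 0 0.0079 0.005
```

move_arm(rows="0 0 0 0 0 0.0048 0.005; 0 0 0 0 0 0.003 0.005; 0 0.2 0 0 0 0.003 0.005; 0 2.7 0 0.0003 0 0.0079 0.005; 0 2.9 0 0.0003 0 0.0079 0.005; 0 2.9 0 0.0003 0 0.0079 0.005")

```text
t: 9.5
eef_pos: [0.527, 0.0517, 0.1811]
ee_rot: [-3.14, 0.508, -1.777]
force: [0.2, 0.0, -2.8]
width: 0.0119
gripper_force: 50.0
```

```bash
python3 - <<'E'
from path import *
where();print(bracket(54),bracket(52))
chain([59,64,69,74,79,84],[1]*6)
E
```

```text
t 9.50 eye jig mm [-13.3  -0.3 154.3] euler zyx [  0.09 -29.13  -0.11] F [ 0.2  0.  -2.8] M [-1.9   0.43  0.02]
(array([-0.01288345,  0.        ,  0.15409894]), np.float64(29.405633073037652)) (array([-0.01388278,  0.        ,  0.15583134]), np.float64(30.5515486632993))
-0.1 2.6 0.1 0 0.0002 0.0079 0.005
0 2.9 0 0.0003 0 0.0079 0.005
0 2.9 0 0.0003 0 0.0079 0.005
0 2.9 0 0.0003 0 0.0079 0.005
0 2.9 0 0.0003 0 0.0079 0.005
0 2.9 0 0.0003 0 0.0079 0.005
```

move_arm(rows="0 2.6 0 0.0001 0.0002 0.0077 0.005; 0 2.9 0 0.0003 0 0.0079 0.005; 0 2.9 0 0.0003 0 0.0079 0.005; 0 2.9 0 0.0003 0 0.0079 0.005; 0 2.9 0 0.0003 0 0.0079 0.005; 0 2.9 0 0.0003 0 0.0079 0.005")

```text
t: 10.25
eef_pos: [0.53, 0.0679, 0.1369]
ee_rot: [-3.14, 0.21, -1.777]
force: [0.2, 0.0, -1.8]
width: 0.0115
gripper_force: 50.0
```

```bash
python3 - <<'E'
from path import *
where();print(bracket(83),bracket(85))
chain([90,95,100,105.3],[1]*4)
E
```

```text
t 10.25 eye jig mm [-2.400e+00  1.000e-01  1.263e+02] euler zyx [  0.07 -12.05  -0.09] F [ 0.2  0.  -1.8] M [-0.76  0.14 -0.04]
(array([-0.00248114,  0.        ,  0.12713759]), np.float64(12.78985701424378)) (array([-0.00205792,  0.        ,  0.12518291]), np.float64(11.643941423982133))
-0.1 3.3 0.1 0.0003 -0.0002 0.0094 0.005
0 2.9 0 0.0003 0 0.0079 0.005
0 2.9 0 0.0003 0 0.0079 0.005
0 3 0 0.0003 0 0.0083 0.005
```

move_arm(rows="0 3.2 0 0.0003 -0.0001 0.0092 0.005; 0 2.9 0 0.0003 0 0.0079 0.005; 0 2.9 0 0.0003 0 0.0079 0.005; 0 3 0 0.0003 0 0.0083 0.005; 0 0 0 0 0 0.004 0.005; 0 0 0 0 0 0 0.005")

```text
t: 11.0
eef_pos: [0.5306, 0.0707, 0.0997]
ee_rot: [-3.141, 0.003, -1.778]
force: [0.2, -0.0, -1.2]
width: 0.0114
gripper_force: 50.0
```

```bash
python3 - <<'E'
from path import *
where();s=arm.get_state()
p,d=arm.grab_frame("side");cv2.imwrite("pics/s4.png",cv2.resize(p[180:340,180:380],(800,640))[:600])
chain([145.3-9],[6])
E
```

```text
t 11.00 eye jig mm [ -0.4   0.2 101. ] euler zyx [ 0.04 -0.17 -0.04] F [ 0.2 -0.  -1.2] M [ 0.08 -0.09 -0.05]
0 0 0 -0.0001 0 0.0046 0.005; 0 0 0 -0.0001 0 0.0046 0.005; 0 0 0 -0.0001 0 0.0046 0.005; 0 0 0 -0.0001 0 0.0046 0.005; 0 0 0 -0.0001 0 0.0046 0.005; 0 0 0 -0.0001 0 0.0046 0.005
```

View pics/s4.png

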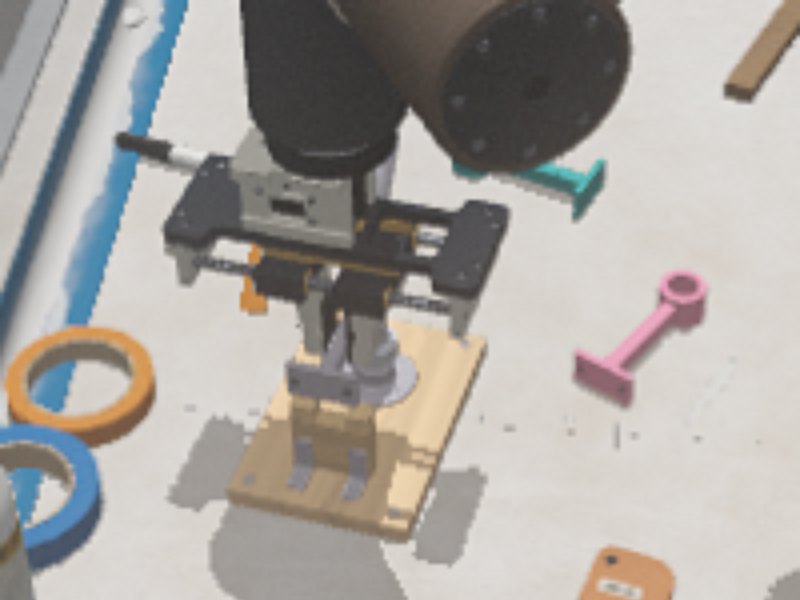

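The side view shows the eye on the rail. The foot plate at (320,380) hangs beyond the rest at (335,430), and the bystanders haven't moved. Now I'll lower it.

move_arm(rows="0 0 0 -0.0001 0 0.0046 0.005; 0 0 0 -0.0001 0 0.0046 0.005; 0 0 0 -0.0001 0 0.0046 0.005; 0 0 0 0 0 0.0046 0.005; 0 0 0 0 0 0.0046 0.005; 0 0 0 0 0 0.004 0.005; 0 0 0 0 0 0.003 0.005; 0 0 0 0 0 0 0.005")

```text
t: 12.05
eef_pos: [0.5308, 0.0709, 0.0697]
ee_rot: [-3.141, 0.002, -1.778]
force: [-0.2, -0.6, -1.5]
width: 0.0114
gripper_force: 50.0
```

move_arm(rows="0 0 0 0 0 0.001 0.005; 0 0 0 0 0 0.001 0.005; 0 0 0 0 0 0.001 0.005; 0 0 0 0 0 0.001 0.005; 0 0 0 0 0 0 0.005")

```text
t: 12.68
eef_pos: [0.5309, 0.0709, 0.0659]
ee_rot: [-3.14, 0.002, -1.778]
force: [-0.1, -0.3, -2.0]
width: 0.0117
gripper_force: 50.0
```

```bash
python3 - <<'E'
from path import *
where()
E
```

```text
t 12.68 eye jig mm [-0.2 -0.1 67.2] euler zyx [ 0.04 -0.11 -0.07] F [-0.1 -0.3 -2. ] M [ 0.05 -0.06  0.02]
```

move_arm(rows="0 0 0 0 0 0.001 0.005; 0 0 0 0 0 0.0005 0.005; 0 0 0 0 0 0.0005 0.005; 0 0 0 0 0 0 0.005")

```text
t: 13.18
eef_pos: [0.531, 0.071, 0.064]
ee_rot: [-3.14, 0.002, -1.778]
force: [-0.8, 0.3, -2.2]
width: 0.0114
gripper_force: 50.0
```

move_arm(rows="0 0 0 0 0 0.0005 0.005; 0 0 0 0 0 0.0005 0.005; 0 0 0 0 0 0 0.005")

```text
t: 13.55
eef_pos: [0.5311, 0.071, 0.0639]
ee_rot: [-3.14, 0.002, -1.777]
force: [-4.3, 0.5, 8.6]
width: 0.0114
gripper_force: 50.0
```

move_arm(rows="0 0 0 0 0 0 0.016; 0 0 0 0 0 0 0.03; 0 0 0 0 0 0 0.04; 0 0 0 0 0 0 0.04; 0 0 0 0 0 0 0.04")

```text
t: 14.18
eef_pos: [0.531, 0.071, 0.0629]
ee_rot: [-3.14, 0.002, -1.778]
force: [0.4, 0.1, 0.3]
width: 0.0397
gripper_force: 0.0
```

move_arm(rows="0 0 0 0 0 -0.005 0.04; 0 0 0 0 0 -0.015 0.04; 0 0 0 0 0 -0.03 0.04; 0 0 0 0 0 -0.04 0.04; 0 0 0 0 0 -0.04 0.04; 0 0 0 0 0 -0.03 0.04; 0 0 0 0 0 0 0.04; 0 0 0 0 0 0 0.04")

```text
t: 15.18
eef_pos: [0.5304, 0.0707, 0.2234]
ee_rot: [-3.14, 0.003, -1.778]
force: [0.2, -0.4, 0.0]
width: 0.04
gripper_force: 0.0
```

```bash
python3 - <<'E'
from path import *
p,d=arm.grab_frame("side");q,_=arm.grab_frame("wrist")
a=cv2.resize(p[200:340,180:380],(560,392));b=cv2.resize(q[0:300,120:440],(400,375))
o=np.zeros((392,800,3),np.uint8);o[:,:400]=a[:,80:480];o[:375,400:]=b;cv2.imwrite("pics/f5.png",o)
# eye height/level from side depth
c=cam("wrist",arm.get_state());print(arm.get_state()["eef_pos"],arm.get_state()["force"])
RJ=R.from_euler("z",J["yaw"],degrees=True)
_,dw=_ if isinstance(_,tuple) else (0,_)
u,v=np.meshgrid(np.arange(0,560,1),np.arange(0,260));uv=np.c_[u.ravel(),v.ravel()]
oo,r=rays(c,uv);dd=dw[uv[:,1],uv[:,0]];X=RJ.inv().apply(oo+r*dd[:,None]-J["o"])*1000
k=(dd>0)&(abs(X[:,1])<4)
for x in(14,25,35,45,55,65): 
    m=k&(abs(X[:,0]-x)<3)&(X[:,2]>40)&(X[:,2]<95)
    if m.any():print(x,np.median(X[m],0))
E
```

```text
[0.53014295 0.07050192 0.22242259] [ 0.53141678 -0.24556476 -0.56369731]
14 [14.72748004  0.48471722 78.13788729]
25 [ 2.53358041e+01 -1.26734466e-02  7.32833917e+01]
35 [ 3.51641934e+01 -5.04614655e-03  7.29824423e+01]
45 [4.47810828e+01 4.67174083e-03 7.32287009e+01]
55 [5.45802779e+01 1.23549164e-02 7.33114788e+01]
65 [6.48079234e+01 1.96577669e-02 7.29903213e+01]
```

View pics/f5.png

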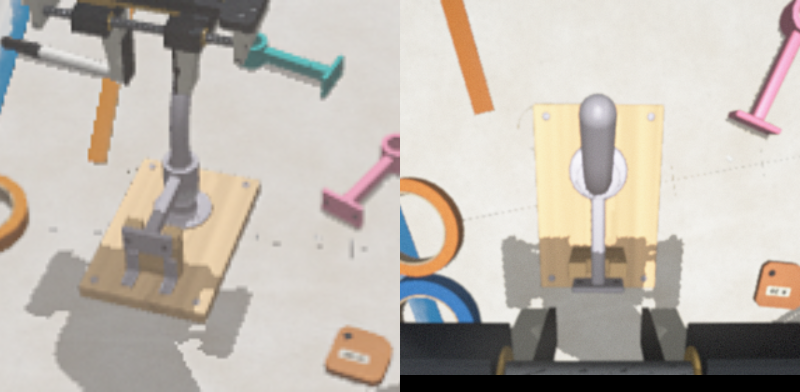

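The view shows the bracket seated and level: arm top at 73 mm, eye top at 78 mm, arm in the notch and foot beyond the rest. The gripper is clear.

```bash
python3 -c "from station import arm;print(arm.job_done())"
```

```text
the job is handed in; nothing more can be done
None
```

The bracket's eye was guided down the rail onto the stop collar, with its arm level in the notch and the gripper released; the bystanders seen in the last views had not moved, and the job was handed in at about 15 s (the hand-in returned no verdict).

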